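# Stroke the bead box lids shut

### The arm

A 6-joint arm with a two-finger parallel gripper is mounted at the origin on the work surface. World frame = base frame: x ahead of the robot, y to its left, z up, the work surface at z = 0. Lengths are in mm, angles in rad, forces in N, time in s.
With the tool pointing down it reaches from about 400 to 825 mm from the base axis. Payload 7 kg.
Tool frame: the origin (TCP) lies between the finger pads, 19 mm behind the fingertips; this is the grasp point; z points along the fingers, y is the line along which they close (so a half turn about z gives the same grasp; the last joint's range is limited). The gripper opens to 88 mm and grips with 3 to 60 N. Pads are 19 mm wide; open, the fingers measure 130 mm over their backs; the gripper's body (78 mm by 193 mm) begins 47 mm behind the grasp point.
Start: joints at [1.468, 0.359, 0.012, 0, -1.224, -0.288], TCP at [257.133, 624.082, 245.361] pointing down, gripper open.
Joint ranges: [-3.07, 3.07], [-1.43, 2.12], [-1.02, 1.25], [-3.03, 1.67], [-3.05, -0], [-3.03, 3.03]. Speed limits (rad/s): [2.39, 2.39, 3.01, 3.14, 3.14, 3.14].

### API

Orientations are given as a unit quaternion [x, y, z, w].
In Python, from plant import bot gives the robot as it stands. Calls block until the motion is done:
- bot.move_ptp(position, orientation): joint-space move of the TCP to a pose.
- bot.line_to(position, velocity=150, ori=None): straight line of the TCP; ori=None keeps the orientation; velocity is the mean speed in mm/s.
- bot.move_joints(angles): joint-space move.
- bot.move_gripper(opening, force=None): finger opening in mm; force is the grip in N (None keeps the last); returns when the fingers have stopped.
- bot.pause(seconds).
- bot.solve_ik(position, orientation): joint angles nearest the present ones, or None.
- bot.read_state(): the state.
- bot.camera(name): name is "side" or "top" or "wrist"; returns the picture (384x512x3 uint8, red, green, blue); there is no depth.
- bot.get_calibration(name): a dict with "fx", "fy", "cx", "cy" (pixels), "distortion" ([k1, k2, p1, p2, k3] as OpenCV has them; the pictures are not rectified), "view" (4x4, takes a point from world to camera coordinates); the wrist camera has in their place "T_tool_cam" (4x4, takes a point from camera to tool coordinates, whose origin is the TCP and whose axes are the flange's). Camera axes: x right, y up, looking along -z (the intrinsics and any distortion apply to the point x, -y, -z); pixel columns grow to the right and rows downward; lengths in mm; the calibration is good to about 2 mm. A picture is of the moment at which its call begins: read the wrist's pose just before it. get_calibration takes no time and is no camera call.
A pose or a line that the arm cannot do raises bot.Unreachable and nothing moves.
- bot.close_job(): hands the job in; it is judged then, once.
The state is a dict: "t": time; "joint_pos": joint angles; "qvel": joint speeds; "tau": joint torques, N m; "tcp_pos": TCP position; "eef_rot": TCP orientation; "contact_force": force on the tool from outside, world axes, zero at the start; "moment": the same for the moment, N m; "width": finger opening in mm; "finger_force": force on a finger pad.
Only numpy, scipy, OpenCV 4.12 (cv2) and the standard library are available. Lean on these libraries where they do the work, as an engineer would, in place of code of your own. Each camera call takes 0.05 s, during which the arm holds its last target. There are 200 camera calls.

### The job

One of the two long bead boxes on the bench has been left with all five of its flip lids ajar. Shut them by running the closed fingertips lightly along the row in one single stroke, going with the lids from hinge edge to thumb tab, from the first lid to the last, so that they go down one after another and all end fully shut; do not take the fingertips up off the row until the last lid is down. Do not force a lid backwards, press hard, or pick up or shift the box, and leave the other things on the bench where they are.

Things in the scene. Friction and masses are not known exactly. Their poses are not given: they have to be found in the camera images.
- beadbox: the open bead box: clear plastic, loose on the bench, 236 long x 50 wide x 27 mm high with lids shut, 0.7 kg, friction about 0.6. One row of five cells under five frosted flip lids. Origin at the centre of its underside (bench top), z up, y across; +x runs along the row from lid1 to lid5 and, on every lid, from its hinge edge to its free edge with the thumb tab. It may be turned any way round
- row_start (a point): the middle of lid1's hinge edge, at the height of the top face of the shut lids, 27 mm above the bench: where the row of lids begins (112 mm from the box's centre, on its -x side)
- row_end (a point): the end of lid5's thumb tab, 27 mm above the bench: where the row ends (116 mm from the box's centre, on its +x side)
- lid1 (a joint): lid 1 from row_start: 0 = shut flat, grows as its free edge rises, stop at 1.75 rad. Plate 40 mm long (44 with tab) x 48 x 2.5 mm; hinge pins across the box at x = -110 mm in its frame, 22 mm above the bench, 2 mm in from the hinge edge. Starts at 0.5 to 0.85, free edge up to 31 mm above shut level. Light friction (under 1 N at the free edge) holds it ajar; below about 0.2 rad it drops shut
- lid2 (a joint): lid 2 from row_start: 0 = shut flat, grows as its free edge rises, stop at 1.75 rad. Plate 40 mm long (44 with tab) x 48 x 2.5 mm; hinge pins across the box at x = -64 mm in its frame, 22 mm above the bench, 2 mm in from the hinge edge. Starts at 0.5 to 0.85, free edge up to 31 mm above shut level. Light friction (under 1 N at the free edge) holds it ajar; below about 0.2 rad it drops shut
- lid3 (a joint): lid 3 from row_start: 0 = shut flat, grows as its free edge rises, stop at 1.75 rad. Plate 40 mm long (44 with tab) x 48 x 2.5 mm; hinge pins across the box at x = -18 mm in its frame, 22 mm above the bench, 2 mm in from the hinge edge. Starts at 0.5 to 0.85, free edge up to 31 mm above shut level. Light friction (under 1 N at the free edge) holds it ajar; below about 0.2 rad it drops shut
- lid4 (a joint): lid 4 from row_start: 0 = shut flat, grows as its free edge rises, stop at 1.75 rad. Plate 40 mm long (44 with tab) x 48 x 2.5 mm; hinge pins across the box at x = 28 mm in its frame, 22 mm above the bench, 2 mm in from the hinge edge. Starts at 0.5 to 0.85, free edge up to 31 mm above shut level. Light friction (under 1 N at the free edge) holds it ajar; below about 0.2 rad it drops shut
- lid5 (a joint): lid 5 from row_start: 0 = shut flat, grows as its free edge rises, stop at 1.75 rad. Plate 40 mm long (44 with tab) x 48 x 2.5 mm; hinge pins across the box at x = 74 mm in its frame, 22 mm above the bench, 2 mm in from the hinge edge. Starts at 0.5 to 0.85, free edge up to 31 mm above shut level. Light friction (under 1 N at the free edge) holds it ajar; below about 0.2 rad it drops shut
- jar: small round glass jar with an aluminium cap, 34 mm across, 46 mm tall, loose; origin at the centre of its underside, z up. Stands about 70 mm to one side of the bead box's middle line. Leave it alone
- band: plain silver ring band lying flat, 23 mm across, 6 mm high, loose; origin at the centre of its underside. Lies beside the bead box, about 57 mm from its middle line. Leave it alone
- tweezers: pair of steel tweezers lying flat, about 130 mm long (along its x, points to +x), 17 mm wide, 9 mm high, loose; origin on its underside near the middle. Lies beside the bead box. Leave it alone
- shutbox: a second bead box of the same make, 236 x 50 x 27 mm, loose, with all its lids already shut (they do not move); origin at the centre of its underside, x along its length. Leave it alone
- gauges: bunch of steel finger-size gauge rings on a carrying ring, spread flat, about 145 mm across, 14 mm high, loose; origin at the centre of its underside. Leave it alone
- dish: white porcelain dish, 80 mm across, 26 mm high, loose; origin at the centre of its underside. Leave it alone
- benchblock: square steel bench block on a rubber foot, 64 x 64 x 23 mm, loose; origin at the centre of its underside. Leave it alone
There are look-alikes about, which are no part of the job. What is shaped like the beadbox but blue, brown or yellow is not meant.

How it is judged:
By the outcome, as a careful person would: the job done as asked, in the order asked, and still so for the second after the job is handed in, with the robot touching nothing.
It also fails if it takes over 38 s, if anything falls off the work surface, if the arm or the gripper's body presses on something with over 40 N, if the wrist force passes 120 N, or if a joint passes its speed limit or range.

## Working session

There is one attempt and no reset: what is moved stays moved. The work goes in short steps, each a Python script; the robot and the scene stay as the last script left them, time stands still between calls to the robot, and variables do not carry over. Pictures are saved under pics/ and viewed, at most 10 in all, crops included, and the job is handed in when it is done.

```bash
mkdir -p pics; ls; python3 - <<'E'
from plant import bot
import cv2
for n in ("top","side"):
    im=bot.camera(n); cv2.imwrite(f"pics/{n}0.png",cv2.resize(im[:,:,::-1],(800,600),interpolation=cv2.INTER_CUBIC)); cv2.imwrite(f"raw_{n}.png",im[:,:,::-1])
    c=bot.get_calibration(n); print(n,c)
s=bot.read_state(); print(s)
print(bot.get_calibration("wrist"))
E
```

```text
pics
top {'fx': 483.50563797682395, 'fy': 483.50563797682395, 'cx': 247.62344453228965, 'cy': 197.7277716738182, 'distortion': array([-0.21183673,  0.        ,  0.        ,  0.        ,  0.        ]), 'view': array([[ 2.66250403e-02, -9.99637614e-01,  3.96839844e-03,
        -1.23613921e+01],
       [ 9.91605194e-01,  2.69131671e-02,  1.26470634e-01,
        -4.97930083e+02],
       [-1.26531605e-01,  5.67798769e-04,  9.91962414e-01,
        -1.35574991e+03],
       [ 0.00000000e+00,  0.00000000e+00,  0.00000000e+00,
         1.00000000e+00]])}
side {'fx': 386.56774684976995, 'fy': 386.56774684976995, 'cx': 255.42648874883017, 'cy': 192.41648587497724, 'distortion': array([-0.09005402,  0.        ,  0.        ,  0.        ,  0.        ]), 'view': array([[ 8.71784124e-01, -4.89707715e-01, -1.33714046e-02,
        -4.30104628e+02],
       [ 3.76560418e-01,  6.52399234e-01,  6.57706235e-01,
        -2.45683710e+02],
       [-3.13360323e-01, -5.78412996e-01,  7.53155837e-01,
        -1.05886850e+03],
       [ 0.00000000e+00,  0.00000000e+00,  0.00000000e+00,
         1.00000000e+00]])}
{
[... 538 characters left out ...]
ay([-0.68333857,  0.17883849,  0.80420198]), 'moment': array([ 0.04157788,  0.02172596, -0.02219592]), 'finger_force': 0.0, 'width': 87.68280313816746}
{'fx': 286.61079582647886, 'fy': 286.61079582647886, 'cx': 257.97431743881333, 'cy': 192.59128982809742, 'distortion': array([-0.07427267,  0.        ,  0.        ,  0.        ,  0.        ]), 'T_tool_cam': array([[-1.54623207e-03,  9.55441174e-01,  2.95177526e-01,
         8.02850499e+01],
       [ 9.99998629e-01,  1.30228991e-03,  1.02300659e-03,
        -6.63671834e-01],
       [ 5.93015904e-04,  2.95178703e-01, -9.55441878e-01,
        -1.39334720e+02],
       [ 0.00000000e+00,  0.00000000e+00,  0.00000000e+00,
         1.00000000e+00]])}
```

View pics/top0.png

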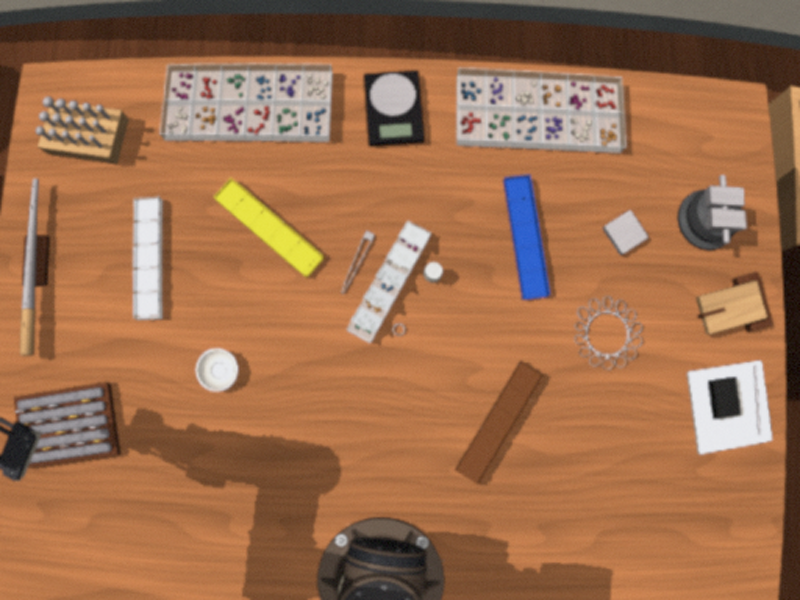

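View pics/side0.png

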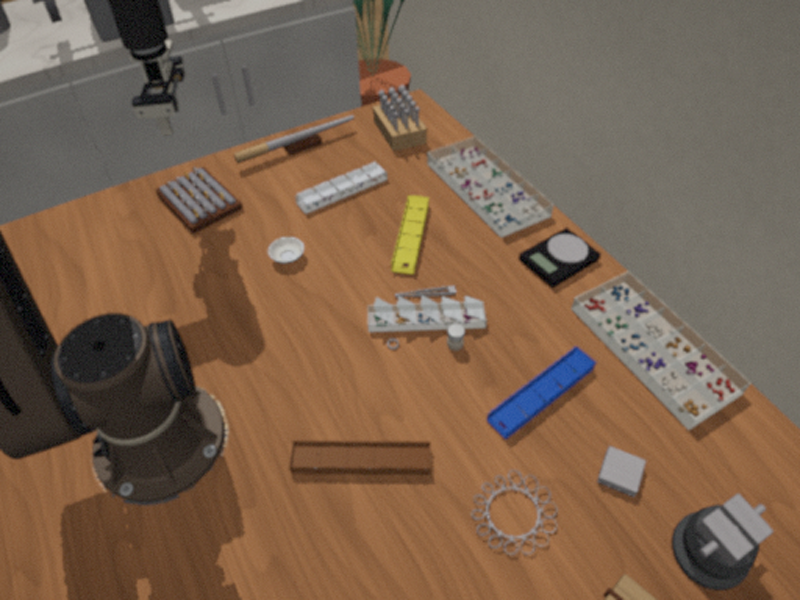

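The candidates (800×600 top view) are the white/clear box at (390,282), the white box at (148,258), and yellow, blue and brown boxes at (270,228), (527,238) and (502,422). Only the box at (390,282) shows raised lids and beads, next to the jar (433,271), band (399,329) and tweezers (358,262). I'll measure it roughly and confirm with an enlarged crop.

```bash
cat > h.py <<'E'
import numpy as np, cv2
from plant import bot
from scipy.spatial.transform import Rotation as R
def cam(name, st=None):
    c=bot.get_calibration(name); K=np.array([[c["fx"],0,c["cx"]],[0,c["fy"],c["cy"]],[0,0,1]])
    if name=="wrist":
        T=np.eye(4); T[:3,:3]=R.from_quat(st["eef_rot"]).as_matrix(); T[:3,3]=st["tcp_pos"]; M=T@c["T_tool_cam"]
    else: M=np.linalg.inv(c["view"])
    return K,np.array(c["distortion"]),M
def ray(C,px):
    K,d,M=C; u=cv2.undistortPoints(np.array(px,float).reshape(-1,1,2),K,d).reshape(-1,2)
    v=np.c_[u[:,0],-u[:,1],-np.ones(len(u))]@M[:3,:3].T
    return M[:3,3],v/np.linalg.norm(v,axis=1,keepdims=True)
def onplane(C,px,z):
    o,v=ray(C,px); return o+v*((z-o[2])/v[:,2:3])
def proj(C,P):
    K,d,M=C; p=(np.atleast_2d(P)-M[:3,3])@M[:3,:3]; p=p*[1,-1,-1]
    return cv2.projectPoints(p.reshape(-1,1,3),np.zeros(3),np.zeros(3),K,d)[0].reshape(-1,2)
def tri(rays):
    A=np.zeros((3,3));b=np.zeros(3)
    for o,v in rays:
        Q=np.eye(3)-np.outer(v,v);A+=Q;b+=Q@o
    X=np.linalg.solve(A,b); return X,max(np.linalg.norm((np.eye(3)-np.outer(v,v))@(X-o)) for o,v in rays)
def down(yaw): # tool x along yaw, z down
    return R.from_matrix(np.c_[[np.cos(yaw),np.sin(yaw),0],[np.sin(yaw),-np.cos(yaw),0],[0,0,-1]]).as_quat()
E
python3 - <<'E'
from h import *
C=cam("top"); px=np.array([[411,222],[433,235],[373,342],[348,328],[433,271],[399,329],[358,262]])*0.64
print(onplane(C,px,27).round(0))
a=cv2.imread("raw_top.png")[130:230,200:300]; b=cv2.imread("raw_side.png")[170:240,225:325]
a=cv2.resize(a,(400,400),interpolation=3); b=cv2.resize(b,(400,280),interpolation=3)
cv2.imwrite("pics/crop.png",np.hstack([a,np.vstack([b,np.zeros((120,400,3),np.uint8)])]))
E
```

```text
[[664. -40.  27.]
 [641. -81.  27.]
 [437.  25.  27.]
 [461.  72.  27.]
 [572. -83.  27.]
 [462. -22.  27.]
 [585.  57.  27.]]
```

View pics/crop.png

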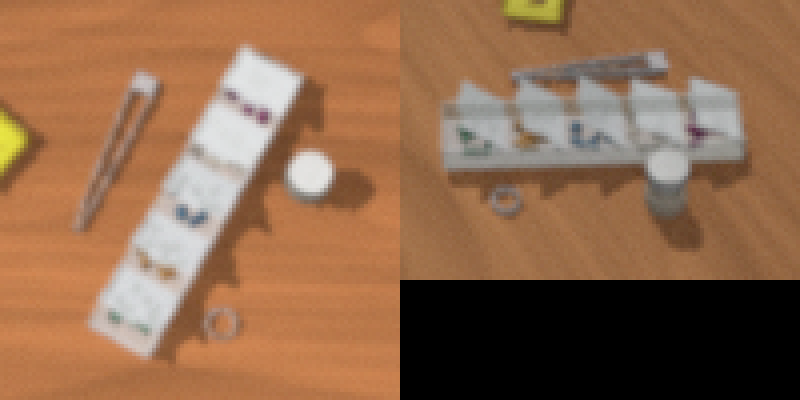

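The crop confirms it: five raised frosted lids, with beads showing on the robot-side of each cell and the jar and band alongside. So the hinges look to be at the far end (top px ~(421,228)) and the free edges point towards the robot. Next I'll take two close wrist views.

```bash
python3 - <<'E'
from h import *
import pickle
bot.move_gripper(0,10)
yaw=np.deg2rad(-28); q=down(yaw); ims=[];Cs=[]
c=np.array([551,-6,0]); n=np.array([np.sin(-yaw),np.cos(yaw),0])
for k,s in enumerate((-60,60)):
    p=c+n*s; p[2]=230
    bot.move_ptp(p,q); bot.pause(0.3)
    st=bot.read_state(); print(p.round(1),st["tcp_pos"].round(2),st["joint_pos"].round(2),st["width"],st["t"])
    im=bot.camera("wrist")[:,:,::-1].copy(); cv2.imwrite(f"raw_w{k}.png",im); ims.append(im); Cs.append(cam("wrist",st))
pickle.dump(Cs,open("Cs.pkl","wb"))
cv2.imwrite("pics/w01.png",np.hstack([cv2.resize(i[:, 56:456],(400,384)) for i in ims]))
E
```

```text
[522.8 -59.  230. ] [522.88 -58.7  229.93] [ 0.26  0.12 -0.34 -0.   -1.11  0.82] 0.718418278929128 4.4167
[579.2  47.  230. ] [578.97  46.24 230.3 ] [ 0.42  0.22 -0.22  0.   -1.13  0.66] 0.39035441330977105 5.3167
```

View pics/w01.png

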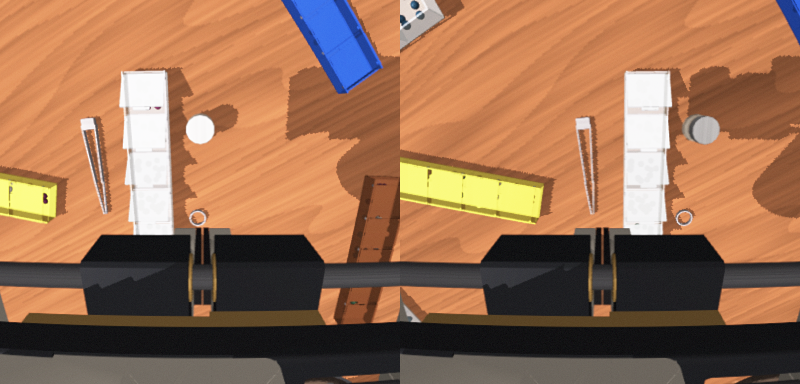

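Both wrist views show the raised free corners at the lower, robot-side end of each lid, with the hinges at the far end (px ~ (145,72)). The near end is hidden by the gripper. I'll take a second pair from further back and higher to see the whole box.

```bash
python3 - <<'E'
from h import *
import pickle
yaw=np.deg2rad(-28); q=down(yaw); ims=[];Cs=[]
u=np.array([np.cos(yaw),np.sin(yaw),0]); c=np.array([551,-6,0])-60*u; n=np.array([np.sin(-yaw),np.cos(yaw),0])
for k,s in enumerate((60,-60)):
    p=c+n*s; p[2]=290
    bot.move_ptp(p,q); bot.pause(0.3)
    st=bot.read_state(); print(p.round(1),st["tcp_pos"].round(2),st["t"])
    im=bot.camera("wrist")[:,:,::-1].copy(); cv2.imwrite(f"raw_v{k}.png",im); ims.append(im); Cs.append(cam("wrist",st))
pickle.dump(Cs,open("Cv.pkl","wb"))
out=[]
for im,C in zip(ims,Cs):
    m=proj(C,[551,-6,27])[0].astype(int); print(m)
    x0=max(m[0]-68,0); out.append(cv2.resize(im[0:220,x0:x0+137],(374,600),interpolation=3)); print("x0",x0,"scale",374/137,600/220)
cv2.imwrite("pics/v01.png",np.hstack(out))
E
```

```text
[526.2  75.1 290. ] [526.23  74.73 289.02] 6.1
[469.9 -30.8 290. ] [470.21 -30.22 289.7 ] 7.0
[301 119]
x0 233 scale 2.72992700729927 2.727272727272727
[215 120]
x0 147 scale 2.72992700729927 2.727272727272727
```

View pics/v01.png

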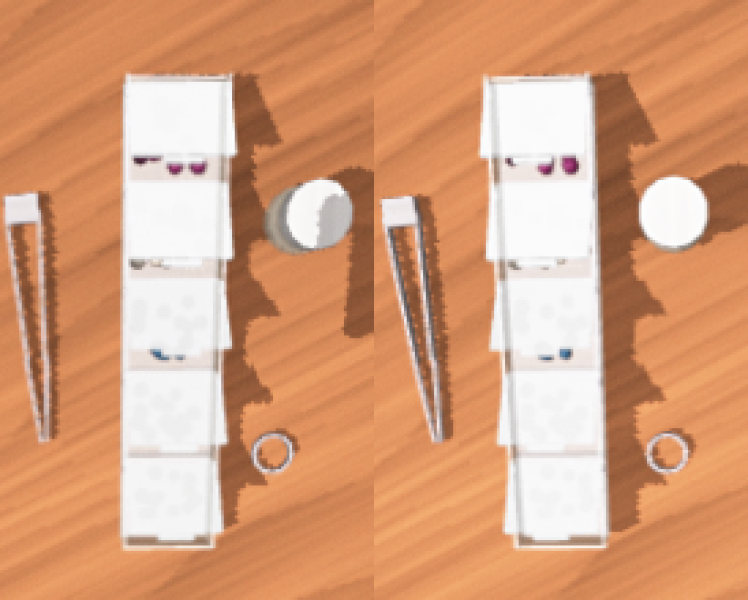

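The enlarged views show the near end of the box at about (122,548)–(213,548) on the left and (517,547)–(607,547) on the right. The far hinge end is at about (125,75)–(218,78) and (495,78)–(590,76). Next I'll triangulate those corners.

```bash
python3 - <<'E'
from h import *
import pickle
Cs=pickle.load(open("Cv.pkl","rb")); s=2.7286
# crop px -> raw px for [nearL,nearR,farL,farR]
A=np.array([[122,548],[213,548],[125,75],[218,78]])/s+[233,0]-.5*(1-1/s)
B=(np.array([[517,547],[607,547],[495,78],[590,76]])-[374,0])/s+[147,0]-.5*(1-1/s)
oa,va=ray(Cs[0],A); ob,vb=ray(Cs[1],B)
P=[]
for i,nm in enumerate(["nearL","nearR","farL","farR"]):
    X,e=tri([(oa,va[i]),(ob,vb[i])]); P.append(X)
    print(nm,X.round(1),"gap %.1f"%e, onplane(Cs[0],A[i],27)[0].round(1),onplane(Cs[1],B[i],27)[0].round(1))
Q=np.array([(onplane(Cs[0],A[i],27)[0]+onplane(Cs[1],B[i],27)[0])/2 for i in range(4)])
for Z in (np.array(P),Q):
    n=(Z[0]+Z[1])/2; f=(Z[2]+Z[3])/2; d=n-f
    print("len",np.hypot(*d[:2]).round(1),"wid",np.linalg.norm(Z[0]-Z[1]).round(1),np.linalg.norm(Z[2]-Z[3]).round(1),"centre",((n+f)/2).round(1),"yaw",np.rad2deg(np.arctan2(d[1],d[0])).round(2))
# top-view check
t=np.array([[411,222],[433,235],[373,342],[348,328]])*.64
print(onplane(cam("top"),t,27).mean(0).round(1))
E
```

```text
nearL [460.5  77.3  18.1] gap 0.2 [463.3  76.5  27. ] [462.4  74.   27. ]
nearR [437.2  32.7  19.5] gap 0.3 [439.9  32.9  27. ] [439.4  30.7  27. ]
farL [673.7 -34.8   3.3] gap 0.1 [669.6 -30.8  27. ] [666.3 -36.5  27. ]
farR [652.3 -76.5  -1. ] gap 0.4 [648.4 -68.8  27. ] [645.4 -76.1  27. ]
len 241.1 wid 50.3 47.1 centre [ 5.559e+02 -3.000e-01  1.000e+01] yaw 152.68
len 232.1 wid 49.3 44.1 centre [5.543e+02 2.000e-01 2.700e+01] yaw 152.66
[550.8  -6.2  27. ]
```

```bash
python3 - <<'E'
from h import *
import pickle
Cs=pickle.load(open("Cv.pkl","rb")); 
u=np.array([np.cos(np.deg2rad(152.67)),np.sin(np.deg2rad(152.67)),0]); v=np.array([-u[1],u[0],0])
def edge(a,lo):  # subpixel: where saturation profile crosses mid
    a=a.astype(float); m=(a[:5].mean()+a[-5:].mean())/2; i=np.where(np.diff(np.sign(a-m)))[0]
    return np.array([lo+k+(m-a[k])/(a[k+1]-a[k]) for k in i])
ends={}
for k in (0,1):
    im=cv2.imread(f"raw_v{k}.png"); S=cv2.cvtColor(im,cv2.COLOR_BGR2HSV)[:,:,1]
    off=[233,147][k]
    cols=(np.arange(140,200,8) if k==0 else np.arange(528-374,585-374,8))/2.729+off
    N=[];F=[]
    for c in cols.astype(int):
        e=edge(S[190:214,c],190); f=edge(S[16:40,c],16)
        if len(e): N.append((c,e[-1]))
        if len(f): F.append((c,f[0]))
    for z in (22,27):
        print(k,z,"near s",np.median((onplane(Cs[k],N,z)-[555,0,0])@u).round(1),"far s",np.median((onplane(Cs[k],F,z)-[555,0,0])@u).round(1))
    W=[]
    for r in range(40,195,6):
        lo=(off+ (95 if k==0 else 570-374)/2.729); lo=int(lo); e=edge(S[r,lo:lo+22],lo)
        if len(e): W.append((e[0 if k==0 else -1],r))
    p=onplane(Cs[k],W,0)-[555,0,0]; x=p@u; y=p@v
    f=np.polyfit(x,y,1); f=np.polyfit(x[abs(y-np.polyval(f,x))<2],y[abs(y-np.polyval(f,x))<2],1)
    print(k,"side edge z=0: offset %.1f slope %.2f deg"%(f[1],np.rad2deg(f[0])), y.round(1))
E
```

```text
0 22 near s 119.1 far s -117.1
0 27 near s 117.4 far s -115.9
0 side edge z=0: offset -25.2 slope -0.13 deg [-24.8 -24.8 -24.9 -25.8 -24.9 -24.9 -24.9 -25.  -25.1 -25.1 -25.5 -25.3
 -25.4 -25.3 -25.2 -25.6 -25.4 -25.5 -25.4 -25.4 -25.4 -25.5 -25.1 -25.4
 -25.4 -25.3]
1 22 near s 119.1 far s -117.3
1 27 near s 117.4 far s -116.1
1 side edge z=0: offset 25.0 slope -0.13 deg [25.1 25.1 24.9 25.8 25.2 25.1 25.  25.  25.2 25.2 25.2 24.9 24.9 25.2
 25.  25.2 24.9 25.  25.1 24.8 24.7 24.9 24.9 24.9 24.7 24.5]
```

The measurements agree: width 50.2 mm at bench level, length 236.4 mm at rim height, centre (554.1, 0.5) and +x at 152.5°. Next step is the pre-start pose just beyond the hinge end, to check the true height before stroking.

```bash
cat >> h.py <<'E'
YAW=np.deg2rad(152.54); U=np.array([np.cos(YAW),np.sin(YAW),0]); CEN=np.array([554.1,0.4,0]); Q=down(YAW-np.pi)
def at(s,tip): return CEN+U*s+[0,0,tip+19]
def avg(n=10):
    z=[]
    for _ in range(n): st=bot.read_state(); z.append(np.r_[st["tcp_pos"],st["contact_force"]]); bot.pause(0.02)
    return np.mean(z,0),np.std(z,0)
E
python3 - <<'E'
from h import *
print(bot.solve_ik(at(120,29),Q))
bot.move_ptp(at(-136,110),Q); bot.line_to(at(-136,29.5),120); bot.pause(.3)
m,s=avg(); print(at(-136,29.5).round(2),m.round(2),s.round(2),bot.read_state()["t"])
im=bot.camera("side")[:,:,::-1]; cv2.imwrite("pics/pre.png",cv2.resize(im[160:250,215:335],(800,600),interpolation=3))
E
```

```text
[ 5.63065896e-01  2.32251668e-01 -7.17403441e-01  4.44089210e-16
 -6.21141218e-01  5.28463018e-01]
[674.78 -62.31  48.5 ] [ 6.7496e+02 -6.2300e+01  4.8910e+01  5.0000e-02 -5.0000e-02 -1.9000e-01] [0.08 0.02 0.13 0.52 0.43 0.54] 9.3583
```

View pics/pre.png

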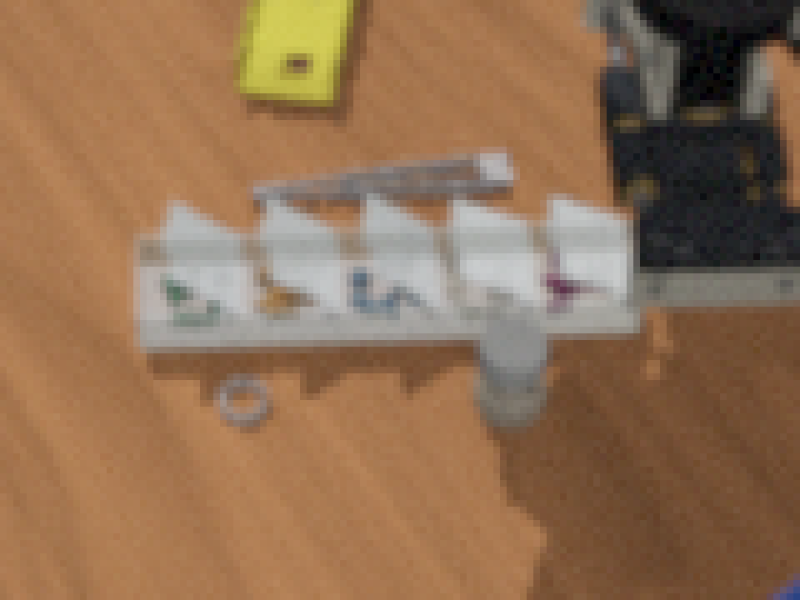

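The fingertips are just beyond lid1's hinge edge (right end, ~(635,290)). The lids slope up to the left, so the stroke direction is confirmed. Starting the stroke.

```bash
python3 - <<'E'
from h import *
bot.line_to(at(-136,28.5),20)
bot.line_to(at(119,28.5),38); 
m,s=avg(4); print(at(119,28.5).round(2),m.round(2),bot.read_state()["t"])
im=bot.camera("side")[:,:,::-1]; a=cv2.resize(im[160:250,215:335],(400,300),interpolation=3)
im=bot.camera("top")[:,:,::-1]; b=cv2.resize(im[130:230,200:333],(400,300),interpolation=3)
cv2.imwrite("pics/post.png",np.hstack([a,b]))
E
```

```text
[448.51  55.27  47.5 ] [ 4.4852e+02  5.5260e+01  4.7490e+01  1.0000e-01  5.0000e-02 -4.5000e-01] 16.5833
```

View pics/post.png

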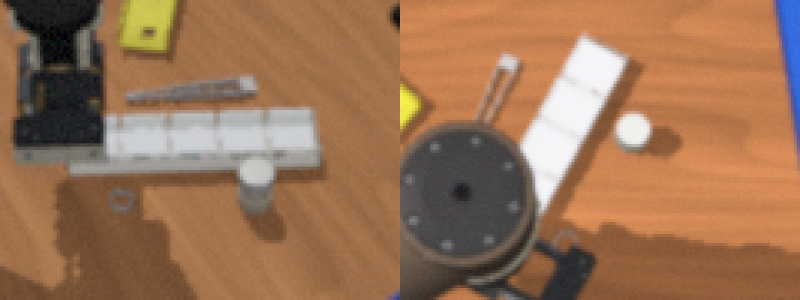

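The four visible lids are flat and the box hasn't moved. Now I'll lift straight up from the end of the row and check lid5.

```bash
python3 - <<'E'
from h import *
bot.pause(.2); bot.line_to(at(119,130),120); bot.move_ptp(at(0,260)+[-20,150,0],Q); bot.pause(.2)
im=bot.camera("side")[:,:,::-1]; a=cv2.resize(im[160:250,215:335],(400,300),interpolation=3)
im=bot.camera("top")[:,:,::-1]; b=cv2.resize(im[130:230,200:333],(400,300),interpolation=3)
cv2.imwrite("pics/end.png",np.hstack([a,b])); print(bot.read_state()["t"])
E
```

```text
18.9417
```

View pics/end.png

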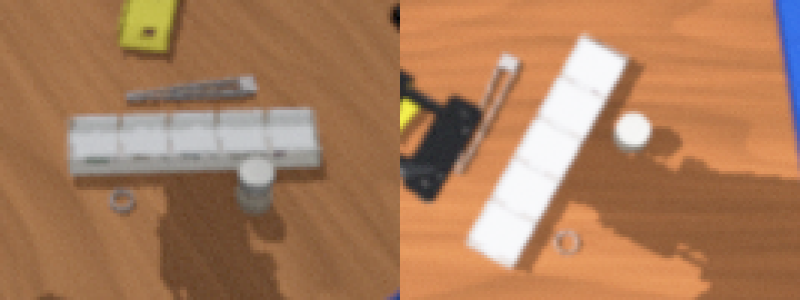

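All five lids lie flat, the box (side crop (68,115)–(320,175)) hasn't moved, and the jar, band and tweezers are where they were.

```bash
python3 -c "
from plant import bot
print(bot.close_job())"
```

```text
the job is handed in; nothing more can be done
None
```

All five lids were shut, lid1 to lid5, in one light stroke, with the box and its neighbours unmoved in the final pictures; the job was handed in at about 19 s.

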